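# Power up and hold the welding turntable at the fourth click

## Task

The pipe on the welding turntable is about to be tacked: first turn the red isolator handle on the switch box clockwise from off fully to on, and only then push the turntable's red ratchet lever counter-clockwise by its black upright grip, exactly four clicks from rest and never on into a fifth. The lever springs back if let go, so finish while still holding its grip steady with the fingers at the fourth click; leave the tin, the jar and the wrench where they are.

Things in the scene. Friction and masses are not known exactly. Their poses are not given: they have to be found in the camera images.
- switchbox: Fixed grey bench switch box with a yellow top, 110 (its x) by 100 (its y) by 70 mm high; origin at the centre of its underside, z up. The isolator stands on the middle of its top.
- isolator_grip (a point): Middle of the isolator's red bar handle, 105 mm above the bench, on its vertical turning axis. The bar is 84 mm long (this point's x, which turns with it), 14 mm wide (its y) and 30 mm tall (90 to 120 mm above the bench); the red disc beneath is 72 mm across, top at 90 mm. A white mark lies on the bar's -x end.
- isolator (a joint): Isolator handle angle, rad, growing clockwise seen from above: 0 = off (start, bar along the box's x), 1.047 = on (60 degrees), hard stops at both. A spring detent holds it at each end: about 0.15 Nm to leave, then it snaps over the middle (0.52) and stays on when let go.
- indexer: Fixed welding turntable: steel foot 220 by 220 by 12 mm, blue drum, aluminium disc 196 mm across (top at 68 mm) with nine brass tooth pins 80 mm from the axis. Origin at the centre of the foot's underside, z up. On top turns a faceplate 140 mm across (96 to 108 mm high) with a flange and a copper pipe stub 48 mm across, up to 163 mm high.
- indexer_axis (a point): Point on the vertical turning axis of lever and faceplate, 84 mm above the bench, over the centre of the foot.
- lever_grip (a point): Middle of the lever's upright black round grip, 22 mm in diameter, standing 96 to 166 mm above the bench; this point is 134 mm above the bench and 160 mm from the turning axis. This point's +x axis points horizontally from the grip to the turning axis. The red lever arm below it is 26 mm wide, 84 to 96 mm high.
- lever (a joint): Lever and faceplate angle, rad, growing counter-clockwise from above: 0 = sprung rest at a stop (start), far stop 1.24. A spring pawl clicks between the pins: click n is at n x 0.1745 (four: 0.698), the crest before it half a step earlier. The push at the grip eases from about 6 to 2.5 N up to each click and jumps up by about 4 N just past it; the pawl never holds: let go, the lever flies back.
- tin_mid (a point): Loose tin, blue label, 76 mm in diameter, 105 mm tall, upright; point half-way up. To be left alone.
- jar_mid (a point): Loose jar, yellow label and red lid, 68 mm in diameter, 80 mm tall, upright; point half-way up. To be left alone.
- wrench: Loose steel wrench, about 180 mm long and under 15 mm thick, lying flat on the bench on the robot side of the turntable, long axis along its x; origin at its underside. To be left alone.
There are look-alikes about, which are no part of the job. Of the things that look like the switchbox, the middle-sized one is meant.

How it is judged:
By the outcome, as a careful person would: the job done as asked, in the order asked, and still so for the second after the job is handed in, while the arm keeps its last pose, push and grip.
It also fails if it takes over 64 s, if anything falls off the work surface, if the arm or the gripper's body presses on something with over 40 N, if the wrist force passes 120 N, or if a joint passes its speed limit or range.

## Robot

A 6-joint arm with a two-finger parallel gripper is mounted at the origin on the work surface. World frame = base frame: x ahead of the robot, y to its left, z up, the work surface at z = 0. Lengths are in mm, angles in rad, forces in N, time in s.
With the tool pointing down it reaches from about 350 to 775 mm from the base axis. Payload 5.5 kg.
Tool frame: the origin (TCP) lies between the finger pads; the fingertips stand 25 mm ahead of it and the grasp point (between the pads) lies 6 mm ahead of it (tips_ahead is the distance from the TCP to the fingertips, in mm); z points along the fingers, y is the line along which they close (so a half turn about z gives the same grasp; the last joint's range is limited). The gripper opens to 85 mm and grips with 20 to 120 N. Pads are 22 mm wide; open, the fingers measure 114 mm over their backs; the gripper's body (76 mm by 85 mm) begins 54 mm behind the grasp point. The pads swing forward as they close: fully open they stand 13 mm farther back than shut.
Start: joints at [-1.297, 0.313, 0.046, 1.304, 0, 1.431], TCP at [231.202, -526.512, 256.323] pointing down, gripper open.
Joint ranges: [-2.76, 2.76], [-0.86, 1.69], [-1.03, 1.26], [-2.2, 2.34], [-1.47, 1.5], [-3.14, 3.14]. Speed limits (rad/s): [2.57, 2.57, 3.14, 3.14, 3.14, 3.14].

## Interface

Orientations are given as a rotation vector (axis times angle).
In Python, from rig import * gives the robot as it stands.
- The arm moves only by the shell command python3 -m inch 'ROWS' [FORCE]. ROWS is a JSON object of lists of equal length, an entry for each row: "claw": the gripper's target within -1 to 1 (fully open at 1, half-way at 0, shut at -1); "offset": the shift along the world's x, y, z each as a share of 0.03 m, from -1 to 1, a list of three; "roll": the turn about the world's z as a share of 30 degrees, from -1 to 1. A call has 1 to 8 rows; each row shifts and turns the commanded pose from where the row before left it; what a row does not reach is not made up. A row lasts 1/12 s, in which the tool goes at most 41.7 mm and 7.16 degrees, less where a joint would pass 70% of its speed; a pose out of reach is approached as far as the arm can. A call with a number of a shift or a turn outside -1 to 1 is refused whole. A call with a gripper value outside its range is refused whole. The fingers move at their own pace and stop on an object; FORCE is the grip in N (left out, the last holds). Time passes only in rows, so rows that do not move let the fingers close. It gives the time, the measured TCP pose, the force, the opening and the grip force at its end, in the units of the state.
- observe(): the state, without advancing time (a new reading comes with each control period).
- read_camera(name): name is "side" or "top" or "wrist"; returns (picture, depth): 400x640x3 uint8, red, green, blue; 400x640 float32, mm along the optical axis (not along the pixel's ray), 0 where there is no reading.
- camera_info(name): a dict with "intrinsics" (3x3 intrinsics, pixels), "rvec" (rotation vector, rad) and "tvec" (3), from world to camera coordinates, as OpenCV has them. Camera axes: x right, y down, z forward; pixel columns grow to the right and rows downward; lengths in mm; the calibration is good to about 2 mm. The wrist camera is an equidistant fisheye: a pixel r from the principal point sees the ray r / f radians off the axis. A picture is of the moment at which its call begins: read the wrist's pose just before it. camera_info takes no time and is no camera call; for the wrist camera it gives the pose at the moment of the call.
- sign_off(): hands the job in; it is judged then, once.
Trained networks look in the newest picture that a camera, given by its name, has taken for a name from the list of things; names that differ only in an ending like _2 or _b are one class to them, and where a whole thing is asked for, a point or a joint stands for the part that bears it (a point fixed in the world has none). Each returns a list of dicts, best first, with "p" (0 to 1); they miss things now and then, are a little off and sometimes report something else, mostly with a low value. They report only what shows in the picture. A call takes as long as a camera call. They do not tell look-alikes from the thing itself.
- look_for(camera, thing): "location" ([row, column] in pixels, amid what is visible of it).
- trace(camera, thing): "mask" (400x640 bool, what is visible of it) and "location" ([row, column] in pixels, amid what is visible of it).
The state is a dict: "t": time; "joint_pos": joint angles; "dq": joint speeds; "joint_efforts": joint torques, N m; "position": TCP position; "ee_rot": TCP orientation; "wrist_force": force on the tool from outside, world axes, zero at the start; "torque": the same for the moment, N m; "gripper_width": finger opening in mm; "grasp_force": force on a finger pad.
Only numpy, scipy, OpenCV 4.12 (cv2) and the standard library are available. Lean on these libraries where they do the work, as an engineer would, in place of code of your own. Each camera call takes 0.05 s, during which the arm holds its last target. There are 200 camera calls.

## Working session

There is one attempt and no reset: what is moved stays moved. The work goes in short steps, Python scripts to look and compute and a shell command to move; the robot and the scene stay as the last step left them, time stands still between calls to the robot, and variables do not carry over. Pictures are saved under pics/ and viewed, at most 10 in all, crops included, and the job is handed in when it is done.

```bash
mkdir -p pics; cat > h.py <<'E'
from rig import *
import numpy as np, cv2
def world(cam,uv,z=None,depth=None):
    i=camera_info(cam);K=np.array(i["intrinsics"]);R=cv2.Rodrigues(np.array(i["rvec"],float))[0];t=np.array(i["tvec"],float)
    uv=np.atleast_2d(np.array(uv,float));d=np.c_[uv,np.ones(len(uv))]@np.linalg.inv(K).T
    if z is not None:
        o=-R.T@t;w=d@R;return o+w*((z-o[2])/w[:,2])[:,None]
    return (d*np.asarray(depth).reshape(-1,1)-t)@R
E
python3 - <<'E'
from h import *
for c in("top","side"):
    p,d=read_camera(c);cv2.imwrite(f"pics/{c}0.png",p[:,:,::-1]);np.savez(f"{c}0.npz",p=p,d=d)
    for th in("switchbox","isolator_grip","indexer","lever_grip","tin_mid","jar_mid","wrench"):
        for r in look_for(c,th):
            v,u=r["location"];z=d[int(v),int(u)]
            print(c,th,round(r["p"],2),int(v),int(u),world(c,[u,v],depth=[z]).round().tolist() if z>0 else None)
print(observe())
E
```

```text
top switchbox 0.87 256 397 [[311.0, -318.0, 90.0]]
top switchbox 0.75 209 400 [[480.0, -333.0, 86.0]]
top switchbox 0.71 248 453 [[336.0, -507.0, 125.0]]
top switchbox 0.51 205 404 [[489.0, -341.0, 120.0]]
top isolator_grip 0.75 207 402 [[485.0, -334.0, 115.0]]
top isolator_grip 0.58 249 460 [[331.0, -517.0, 169.0]]
top isolator_grip 0.49 255 399 [[316.0, -324.0, 92.0]]
top indexer 0.71 175 266 [[600.0, 153.0, 113.0]]
top indexer 0.62 169 259 [[607.0, 170.0, 166.0]]
top lever_grip 0.88 173 260 [[607.0, 174.0, 118.0]]
top tin_mid 0.72 199 356 [[513.0, -173.0, 101.0]]
top jar_mid 0.72 191 189 [[546.0, 434.0, 85.0]]
top wrench 0.67 171 264 [[603.0, 153.0, 162.0]]
top wrench 0.65 232 298 [[405.0, 39.0, 5.0]]
side switchbox 0.95 182 345 [[463.0, -302.0, 73.0]]
side switchbox 0.6 189 383 [[308.0, -290.0, 62.0]]
side switchbox 0.57 160 376 [[356.0, -472.0, 98.0]]
side switchbox 0.34 256 275 None
side isolator_grip 0.72 147 383 [[336.0, -519.0, 143.0]]
side isolator_grip 0.63 172 344 [[474.0, -331.0, 100.0]]
side indexer 0.89 253 274 [[609.0, 199.0, 66.0]]
side indexer 0.37 318 269 [[543.0, 
[... 271 characters left out ...]
 'joint_pos': array([-1.29661019e+00,  3.13128383e-01,  4.61288664e-02,  1.30356610e+00,
        3.40032638e-05,  1.43118345e+00]), 'dq': array([-8.15971020e-04, -6.88434713e-05,  1.39024639e-04, -6.41000109e-05,
        7.22621258e-04, -7.36329827e-04]), 'joint_efforts': array([ 3.21954903e-04, -4.80394506e+01,  2.98791575e+01, -1.07570772e-04,
       -1.96502629e-04,  4.03572983e-06]), 'position': array([ 231.21303111, -526.53655976,  256.37579461]), 'ee_rot': array([3.07436742e+00, 6.45319638e-01, 7.76520598e-05]), 'wrist_force': array([-0.50726567,  0.59122964, -0.53717256]), 'torque': array([ 0.01607645, -0.00219899, -0.00384693]), 'grasp_force': 0.0, 'gripper_width': 85.46244382008886}
```

View pics/top0.png

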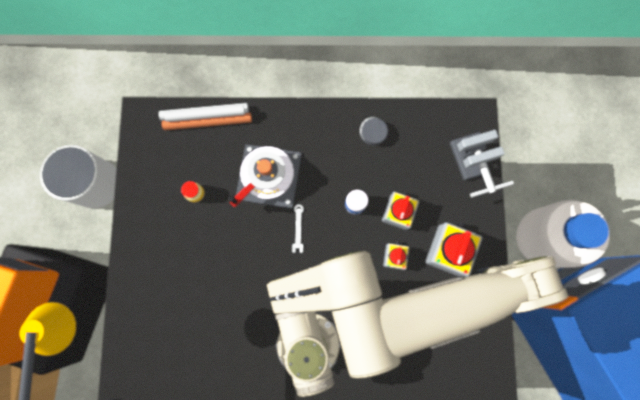

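View pics/side0.png

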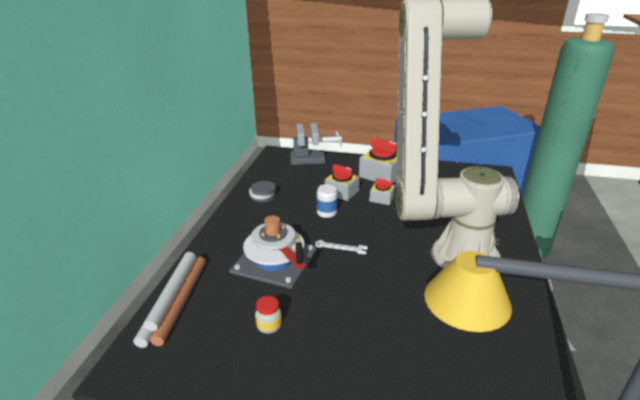

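Top view: three switch-box look-alikes, at [256,397] (small), [209,400] (middle) and [248,453] (large). The one at [209,400] fits as middle-sized. Turntable axis is at about [172,266], and the lever points down-left to about [203,235]. I'll confirm with an enlarged crop and measure from depth.

```bash
python3 - <<'E'
from h import *
z=np.load("top0.npz");p,d=z["p"],z["d"]
a=cv2.resize(p[180:280,375:490],None,fx=5,fy=5,interpolation=cv2.INTER_CUBIC)
b=cv2.resize(p[135:220,220:310],None,fx=5,fy=5,interpolation=cv2.INTER_CUBIC)
h=max(a.shape[0],b.shape[0]);
pad=lambda i:cv2.copyMakeBorder(i,0,h-i.shape[0],0,0,cv2.BORDER_CONSTANT)
im=np.hstack([pad(a),pad(b)]);im=cv2.resize(im,None,fx=.77,fy=.77);cv2.imwrite("pics/crop.png",im[:,:,::-1])
def pts(cam,box):
    z=np.load(cam+"0.npz");p,d=z["p"],z["d"];v0,v1,u0,u1=box
    v,u=np.mgrid[v0:v1,u0:u1];v=v.ravel();u=u.ravel();k=d[v,u]>0;v,u=v[k],u[k]
    hsv=cv2.cvtColor(p,cv2.COLOR_RGB2HSV)
    return world(cam,np.c_[u,v],depth=d[v,u]),hsv[v,u].astype(int),p[v,u].astype(int)
def rect(w): 
    (c,s,a)=cv2.minAreaRect(w[:,:2].astype(np.float32));return np.round(c,1),np.round(s,1),round(a,1)
for cam,boxes in(("top",((188,232,378,422),(240,272,380,412),(218,280,422,485))),("side",((160,203,322,360),))):
  for bx in boxes:
    w,hs,_=pts(cam,bx)
    yel=(hs[:,0]>20)&(hs[:,0]<35)&(hs[:,1]>120)
    red=((hs[:,0]<8)|(hs[:,0]>172))&(hs[:,1]>140)
    print(cam,bx,"z90,50",np.percentile(w[yel,2],[10,50,90]).round())
    print(" yel",rect(w[yel]),"red",rect(w[red]),np.percentile(w[red,2],[5,50,95]).round())
    bar=w[red&(w[:,2]>np.percentile(w[red,2],97)-14)]
    if len(bar)>4: print(" bar",len(bar),rect(bar),np.linalg.eigh(np.cov(bar[:,:2].T))[1][:,1],bar.mean(0).round())
# lever
for cam,bx in(("top",(140,215,222,305)),("side",(205,290,230,320))):
    w,hs,rgb=pts(cam,bx)
    red=((hs[:,0]<8)|(hs[:,0]>172))&(hs[:,1]>150)&(w[:,2]>70)&(w[:,2]<110)
    print(cam,"arm",red.sum(),w[red].mean(0).round(),rect(w[red]))
    cop=(w[:,2]>150)&(hs[:,1]>90);print(" pipe",cop.sum(),np.median(w[cop],0).round(),w[cop].mean(0).round(1))
    blk=(rgb.max(1)<70)&(w[:,2]>100);print(" blk",blk.sum(),w[blk].mean(0).round(1) if blk.any() else "", w[blk].min(0).round(),w[blk].max(0).round())
    base=(w[:,2]>5)&(w[:,2]<20);print(" foot",rect(w[base]))
    fp=(w[:,2]>92)&(w[:,2]<112)&(hs[:,1]<60)&(rgb.min(1)>120);print(" face",cv2.minEnclosingCircle(w[fp][:,:2].astype(np.float32)))
E
```

```text
top (188, 232, 378, 422) z90,50 [67. 73. 83.]
 yel (array([ 482.5, -349.1]), array([103.1,  98.9]), 69.0) red (array([ 492.4, -354.8]), array([ 71.4, 108.1]), 32.1) [ 82.  91. 122.]
 bar 75 (array([ 484.4, -338.6]), array([14.6, 82.5]), 70.5) [-0.92683487  0.37546921] [ 489. -339.  119.]
top (240, 272, 380, 412) z90,50 [51. 56. 62.]
 yel (array([ 315.1, -323.6]), array([64.9, 75.3]), 79.1) red (array([ 314.1, -321.2]), array([52.5, 52.4]), 33.4) [62. 69. 93.]
 bar 41 (array([ 312.8, -319.9]), array([11.6, 51.2]), 78.6) [-0.97644626  0.21576073] [ 317. -319.   90.]
top (218, 280, 422, 485) z90,50 [ 96. 102. 114.]
 yel (array([ 338.4, -530.6]), array([128.1, 139. ]), 67.6) red (array([ 324.1, -531. ]), array([138.6, 106.7]), 10.5) [116. 129. 171.]
 bar 180 (array([ 339.3, -527. ]), array([ 22.3, 118.3]), 68.2) [-0.91681759  0.39930627] [ 347. -527.  168.]
side (160, 203, 322, 360) z90,50 [ 5. 73. 81.]
 yel (array([ 497.8, -397.2]), array([121. , 209.6]), 10.7) red (array([ 493. , -461.3]), array([106.6, 317.9]), 11.7) [  1.  96. 120.]
 bar 75 (array([ 486.1, -337.8]), array([20.8, 85.4]), 70.7) [-0.93706512  0.34915464] [ 486. -337.  115.]
top arm 153 [535. 240.  96.] (array([534.4, 243. ]), array([25.8, 99.5]), 47.6)
 pipe 154 [623. 157. 162.] [619.4 160.5 162.4]
 blk 39 [506.7 265.8 157.7] [500. 258. 106.] [518. 278. 172.]
 foot (array([619.7, 179.5]), array([293.2, 319.2]), 0.4)
 face ((616.5122680664062, 165.24375915527344), 79.17652130126953)
side arm 144 [537. 244.  96.] (array([535.5, 244.1]), array([ 25.6, 103.1]), 46.8)
 pipe 148 [623. 166. 162.] [621.5 163.5 161. ]
 blk 111 [505.9 274.1 138.3] [498. 261. 105.] [516. 281. 169.]
 foot (array([666.9,  60.7]), array([337.9, 497.2]), 12.3)
 face ((621.3385620117188, 156.57647705078125), 73.84881591796875)
```

View pics/crop.png

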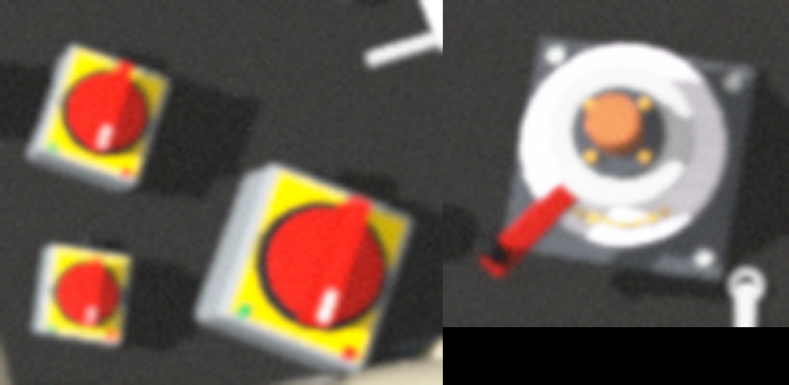

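The crop confirms it: the middle-sized box is upper left, with its white mark pointing towards the robot. Its bar is at about (485,-338), long axis −20°, measured 82x14 mm. The turntable axis is at about (621,162) and the lever grip at about (504,271). Now I move above the isolator.

```bash
python3 -m inch '{"claw":[0.2,0.2,0.2,0.2,0.2,0.2,0.2,0.2],"offset":[[0.53,0.39,0],[0.53,0.39,0],[0.53,0.39,0],[0.53,0.39,0],[0.53,0.39,0],[0.53,0.39,0],[0.53,0.39,0],[0.53,0.39,0]],"roll":[0.23,0.23,0.23,0.23,0.23,0.23,0.23,0.23]}' 40
python3 -m inch '{"claw":[0.2,0.2,0.2,0.2,0.2,0.2,0.2,0.2],"offset":[[0.53,0.39,0],[0.53,0.39,0],[0.53,0.39,0],[0.53,0.39,0],[0.53,0.39,0],[0.53,0.39,0],[0.53,0.39,0],[0.53,0.39,0]],"roll":[0.23,0.23,0.23,0.23,0.23,0.23,0.23,0.23]}'
python3 -m inch '{"claw":[0.2,0.2,0.2,0.2,0.2,0.2],"offset":[[0,0,-0.6],[0,0,-0.6],[0,0,-0.6],[0,0,-0.6],[0,0,0],[0,0,0]],"roll":[0.23,0.23,0.23,0.16,0,0]}'
cat >> h.py <<'E'
def pose():
    s=observe();R=cv2.Rodrigues(s["ee_rot"])[0]
    print("t",s["t"],"pos",s["position"].round(1),"closing axis deg",round(np.degrees(np.arctan2(R[1,1],R[0,1]))%180,1),"tool z",R[:,2].round(3),"q",s["joint_pos"].round(2),"F",s["wrist_force"].round(1),"T",s["torque"].round(2),"w",round(s["gripper_width"],1),"gf",round(s["grasp_force"],1));return s
E
python3 - <<'E'
from h import *
pose();p,d=read_camera("wrist");cv2.imwrite("pics/w1.png",p[:,:,::-1])
E
```

```text
t: 1.47
position: [359.1, -432.3, 256.4]
ee_rot: [2.42, 2.003, 0.0]
wrist_force: [0.2, -0.1, -0.0]
gripper_width: 51.5
grasp_force: 0.0
t: 2.13
position: [486.4, -338.6, 256.4]
ee_rot: [1.216, 2.897, 0.0]
wrist_force: [-0.4, -0.3, 0.3]
gripper_width: 51.4
grasp_force: 0.0
t: 2.63
position: [485.0, -338.8, 183.6]
ee_rot: [-0.56, -3.089, -0.002]
wrist_force: [0.5, 0.1, 0.6]
gripper_width: 51.5
grasp_force: 0.0
t 2.6333 pos [ 485.  -338.8  183.6] closing axis deg 69.5 tool z [-0.002  0.002 -1.   ] q [-0.75  0.38 -0.04  1.15  0.   -0.39] F [0.5 0.1 0.6] T [-0.02  0.01  0.02] w 51.5 gf 0.0
```

View pics/w1.png

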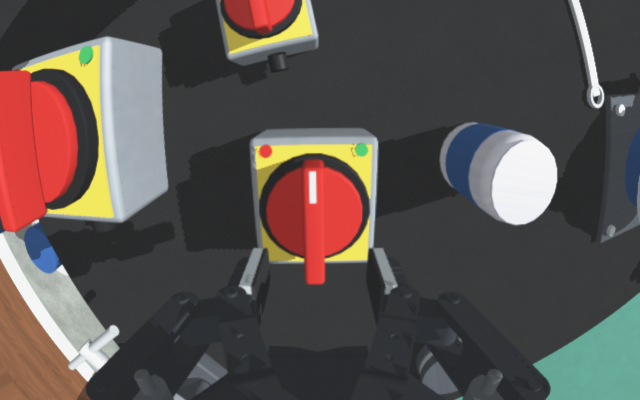

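The wrist view shows the bar at column 314, aligned and centred between the fingertips (columns 252 and 385). I descend and close.

```bash
python3 -m inch '{"claw":[0.2,0.2,0.2,0.2,-1,-1,-1,-1],"offset":[[0,0,-0.52],[0,0,-0.52],[0,0,-0.52],[0,0,-0.52],[0,0,0],[0,0,0],[0,0,0],[0,0,0]],"roll":[0,0,0,0,0,0,0,0]}' 40
python3 -m inch '{"claw":[-1,-1,-1,-1],"offset":[[0,0,0],[0,0,0],[0,0,0],[0,0,0]],"roll":[0,0,0,0]}'
python3 -c "from h import *;pose()"
```

```text
t: 3.35
position: [485.7, -341.6, 123.9]
ee_rot: [0.559, 3.09, -0.008]
wrist_force: [-2.7, -5.2, -0.9]
gripper_width: 13.1
grasp_force: 41.7
t: 3.68
position: [485.7, -341.6, 123.9]
ee_rot: [0.559, 3.09, -0.007]
wrist_force: [-3.6, -4.3, -1.1]
gripper_width: 12.9
grasp_force: 41.7
t 3.6833 pos [ 485.7 -341.6  123.9] closing axis deg 69.5 tool z [ 0.001 -0.005 -1.   ] q [-0.75  0.42 -0.14  1.01 -0.   -0.39] F [-3.6 -4.3 -1.1] T [-0.83  0.57  0.  ] w 12.9 gf 41.7
```

```bash
python3 -m inch '{"claw":[-1,-1,-1,-1,-1,-1,-1,-1],"offset":[[0.03,-0.08,0],[0,0,0],[0,0,0],[0,0,0],[0,0,0],[0,0,0],[0,0,0],[0,0,0]],"roll":[0,-0.2,-0.2,-0.2,-0.2,-0.2,-0.2,-0.2]}'
python3 -m inch '{"claw":[-1,-1,-1,-1,-1,-1],"offset":[[0,0,0],[0,0,0],[0,0,0],[0,0,0],[0,0,0],[0,0,0]],"roll":[-0.2,-0.2,-0.2,0,0,0]}'
python3 -c "from h import *;pose()"
```

```text
t: 4.35
position: [485.5, -342.1, 123.8]
ee_rot: [-1.636, -2.682, 0.003]
wrist_force: [-7.1, -0.6, 3.8]
gripper_width: 13.0
grasp_force: 42.4
t: 4.85
position: [485.3, -342.3, 123.9]
ee_rot: [-2.028, -2.399, 0.004]
wrist_force: [-7.6, -0.2, 4.6]
gripper_width: 13.0
grasp_force: 42.6
t 4.85 pos [ 485.3 -342.3  123.9] closing axis deg 9.6 tool z [-0.002 -0.002 -1.   ] q [-0.75  0.42 -0.13  1.02 -0.    0.66] F [-7.6 -0.2  4.6] T [-0.03  1.28  0.32] w 13.0 gf 42.6
```

```bash
python3 -m inch '{"claw":[-1,-1,-1,-1,0.2,0.2,0.2,0.2],"offset":[[0,0,0],[0,0,0],[0,0,0],[0,0,0],[0,0,0],[0,0,0],[0,0,0],[0,0,0.1]],"roll":[-0.1,-0.1,0,0,0,0,0,0]}'
python3 -m inch '{"claw":[0.2,0.2,0.2,0.2,0.2,0.2],"offset":[[0,0,0.6],[0,0,0.6],[0,0,0.8],[0,0,0.8],[0,0,0.8],[0,0,0]],"roll":[0,0,0,0,0,0]}'
python3 - <<'E'
from h import *
pose();p,d=read_camera("wrist");cv2.imwrite("pics/w2.png",p[:,:,::-1])
p,d=read_camera("top");hs=cv2.cvtColor(p,cv2.COLOR_RGB2HSV).astype(int)
v,u=np.mgrid[188:232,378:422];v=v.ravel();u=u.ravel();w=world("top",np.c_[u,v],depth=d[v,u]);h=hs[v,u]
k=((h[:,0]<8)|(h[:,0]>172))&(h[:,1]>140)&(w[:,2]>105)&(w[:,2]<130)
print(k.sum(),cv2.minAreaRect(w[k][:,:2].astype(np.float32)))
E
```

```text
t: 5.52
position: [486.8, -341.7, 125.3]
ee_rot: [2.15, 2.29, 0.001]
wrist_force: [-0.4, 0.1, -0.1]
gripper_width: 51.5
grasp_force: 0.0
t: 6.02
position: [488.5, -343.2, 238.9]
ee_rot: [2.144, 2.284, 0.001]
wrist_force: [1.7, -0.2, 0.5]
gripper_width: 51.1
grasp_force: 0.0
t 6.0167 pos [ 488.5 -343.2  238.9] closing axis deg 3.6 tool z [ 0.007 -0.006 -1.   ] q [-0.75  0.35  0.06  1.27  0.    0.76] F [ 1.7 -0.2  0.5] T [ 0.02 -0.05 -0.03] w 51.1 gf 0.0
0 ((0.0, 0.0), (0.0, 0.0), 0.0)
```

View pics/w2.png

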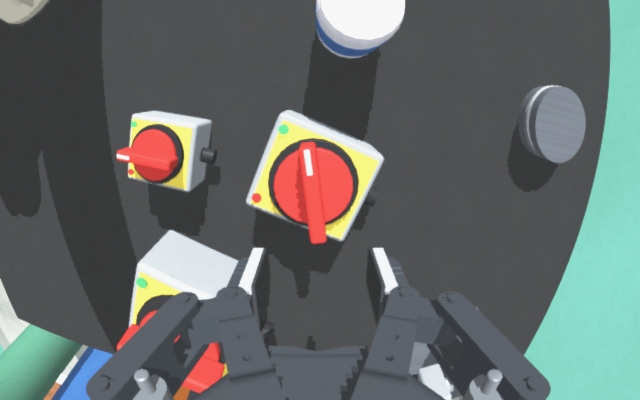

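The wrist view shows the bar turned 60° against the box (from [150,308] to [240,318], 6° off the tool's own −86°), so the isolator is on. Next I travel to above the lever grip.

```bash
python3 -m inch '{"claw":[0.2,0.2,0.2,0.2,0.2,0.2,0.2,0.2],"offset":[[0,0.5,0],[0.02,1,0],[0.02,1,0],[0.02,1,0],[0.02,1,0],[0.02,1,0],[0.02,1,0],[0.02,1,0]],"roll":[0.07,0.07,0.07,0.07,0.07,0.07,0.07,0.07]}'
python3 -m inch '{"claw":[0.2,0.2,0.2,0.2,0.2,0.2,0.2,0.2],"offset":[[0.02,1,0],[0.02,1,0],[0.02,1,0],[0.02,1,0],[0.02,1,0],[0.02,1,0],[0.02,1,0],[0.02,1,0]],"roll":[0.07,0.07,0.07,0.07,0.07,0.07,0.07,0.07]}'
python3 -m inch '{"claw":[0.2,0.2,0.2,0.2,0.2,0.2,0.2],"offset":[[0.02,1,0],[0.02,1,0],[0.02,1,0],[0.02,1,0],[0.02,0.8,0],[0,0,0],[0,0,0]],"roll":[0.07,0.07,0.07,0.07,0.07,0,0]}'
python3 - <<'E'
from h import *
s=pose();i=camera_info("wrist");p,d=read_camera("wrist");cv2.imwrite("pics/w3.png",p[:,:,::-1]);np.savez("w3.npz",p=p,d=d)
K=np.array(i["intrinsics"]);R=cv2.Rodrigues(np.array(i["rvec"],float))[0];t=np.array(i["tvec"],float)
for th in("lever_grip","indexer"):
  for r in trace("wrist",th):
    m=r["mask"];v,u=np.nonzero(m&(d>0))
    x=(u-K[0,2])/K[0,0];y=(v-K[1,2])/K[1,1];rr=np.hypot(x,y)+1e-9;k=np.tan(rr)/rr
    w=(np.c_[x*k,y*k,np.ones(len(x))]*d[v,u][:,None]-t)@R
    print(th,r["p"],r["location"],len(w),w.mean(0).round(1))
    for lo,hi in((84,100),(100,120),(120,140),(140,160),(160,170)):
        q=w[(w[:,2]>lo)&(w[:,2]<hi)]
        if len(q)>10: print(lo,hi,len(q),q.mean(0).round(1),cv2.minEnclosingCircle(q[:,:2].astype(np.float32)))
E
```

```text
t: 6.78
position: [489.3, -114.1, 231.4]
ee_rot: [-1.787, -2.58, 0.0]
wrist_force: [0.6, 0.1, 0.7]
gripper_width: 51.1
grasp_force: 0.0
t: 7.45
position: [493.7, 125.3, 231.5]
ee_rot: [-1.391, -2.814, 0.002]
wrist_force: [0.5, -0.5, 0.3]
gripper_width: 51.1
grasp_force: 0.0
t: 8.03
position: [496.8, 268.5, 231.3]
ee_rot: [-1.127, -2.93, 0.003]
wrist_force: [-0.2, -0.3, 0.1]
gripper_width: 51.3
grasp_force: 0.0
t 8.0333 pos [496.8 268.5 231.3] closing axis deg 47.9 tool z [-0.003 -0.001 -1.   ] q [ 0.35  0.3  -0.03  1.24  0.    1.09] F [-0.2 -0.3  0.1] T [-0.03 -0.06 -0.02] w 51.3 gf 0.0
lever_grip 0.73 [307.8, 322.6] 8383 [569.9 207.4 115.4]
84 100 1624 [546.6 230.8  95.8] ((545.7621459960938, 208.8871307373047), 85.24147033691406)
100 120 5078 [591.7 185.4 110.3] ((569.9976806640625, 206.9961700439453), 95.87714385986328)
120 140 580 [561.2 217.3 127.5] ((556.8064575195312, 216.75277709960938), 79.50214385986328)
140 160 313 [503.8 271.9 150.8] ((508.7882080078125, 268.10223388671875), 10.888432502746582)
160 170 778 [509.4 267.9 165.4] ((510.26409912109375, 267.1363220214844), 10.9
[... 518 characters left out ...]
20 112 [ 482.2 -310.3  111.8] ((488.7922668457031, -331.1192321777344), 35.88300704956055)
120 140 13 [ 481.6 -318.9  120.4] ((481.2583923339844, -319.9904479980469), 21.098098754882812)
indexer 0.59 [275.7, 318.0] 15988 [565.6 204.8  80. ]
84 100 1661 [547.  230.3  95.8] ((546.4923706054688, 209.1513671875), 85.34598541259766)
100 120 5111 [591.8 185.3 110.3] ((569.0995483398438, 204.37478637695312), 97.13280487060547)
120 140 586 [561.6 216.9 127.5] ((554.8983764648438, 214.2472686767578), 80.09051513671875)
140 160 317 [504.  272.  150.8] ((510.4479064941406, 267.2989807128906), 11.149503707885742)
160 170 785 [509.5 268.  165.4] ((510.3498840332031, 267.2821350097656), 10.99229621887207)
```

View pics/w3.png

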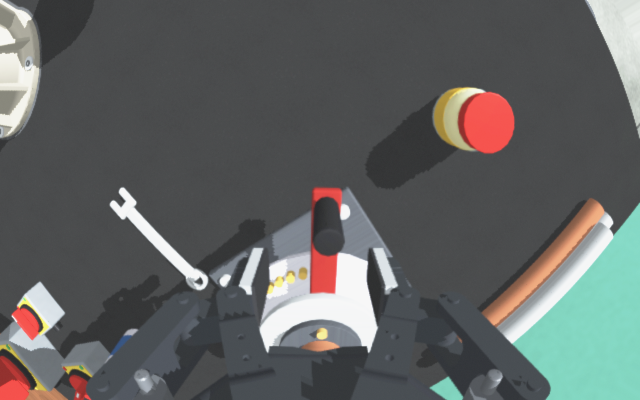

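The wrist view shows the grip's top at [238,328] between the fingers (columns 252 and 385), with the wrench well to the left. The grip is at about (509.5,267.5). I'll centre, descend and close.

```bash
python3 -m inch '{"claw":[0.2,0.2,0.2,0.2,0.2,0.2,0.2,0.2],"offset":[[0.42,-0.03,0],[0,0,0],[0,0,-0.6],[0,0,-0.6],[0,0,-0.6],[0,0,-0.6],[0,0,-0.6],[0,0,0]],"roll":[0,0,0,0,0,0,0,0]}' 40
python3 -m inch '{"claw":[-1,-1,-1,-1,-1,-1],"offset":[[0,0,0],[0,0,0],[0,0,0],[0,0,0],[0,0,0],[0,0,0]],"roll":[0,0,0,0,0,0]}'
python3 -c "from h import *;pose()"
```

```text
t: 8.85
position: [508.6, 264.5, 139.3]
ee_rot: [-1.134, -2.924, 0.007]
wrist_force: [-1.3, -0.4, -1.1]
gripper_width: 51.1
grasp_force: 0.0
t: 9.35
position: [510.9, 265.4, 144.4]
ee_rot: [1.134, 2.929, -0.002]
wrist_force: [-2.9, -4.3, 2.4]
gripper_width: 20.7
grasp_force: 39.2
t 9.35 pos [510.9 265.4 144.4] closing axis deg 47.7 tool z [ 0.    -0.002 -1.   ] q [ 0.34  0.37 -0.15  1.05 -0.    1.08] F [-2.9 -4.3  2.4] T [-0.85  0.52  0.1 ] w 20.7 gf 39.2
```

```bash
python3 -m inch '{"claw":[-1,-1,-1,-1,-1,-1],"offset":[[-0.14,-0.18,0],[-0.14,-0.18,0],[-0.14,-0.18,0],[-0.14,-0.18,0],[0,0,0],[0,0,0]],"roll":[0.083,0.083,0.083,0.083,0,0]}'
python3 -c "from h import *;pose()"
python3 -m inch '{"claw":[-1,-1,-1,-1,-1,-1],"offset":[[-0.11,-0.195,0],[-0.11,-0.195,0],[-0.1,-0.2,0],[-0.1,-0.2,0],[0,0,0],[0,0,0]],"roll":[0.083,0.083,0.083,0.083,0,0]}'
python3 -c "from h import *;pose()"
```

```text
t: 9.85
position: [494.6, 245.2, 144.4]
ee_rot: [0.877, 3.016, 0.003]
wrist_force: [-3.0, 2.4, 4.9]
gripper_width: 21.2
grasp_force: 40.6
t 9.85 pos [494.6 245.2 144.4] closing axis deg 57.6 tool z [ 0.001  0.001 -1.   ] q [ 0.31  0.33 -0.22  1.03  0.    0.88] F [-3.   2.4  4.9] T [ 0.21  0.66 -0.2 ] w 21.2 gf 40.6
t: 10.35
position: [481.3, 221.8, 144.4]
ee_rot: [-0.611, -3.081, -0.003]
wrist_force: [-4.6, 2.2, 6.8]
gripper_width: 21.0
grasp_force: 40.9
t 10.35 pos [481.3 221.8 144.4] closing axis deg 67.6 tool z [ 0.     0.002 -1.   ] q [ 0.28  0.29 -0.27  1.01  0.    0.67] F [-4.6  2.2  6.8] T [ 0.31  1.03 -0.26] w 21.0 gf 40.9
```

```bash
python3 -m inch '{"claw":[-1,-1,-1,-1],"offset":[[-0.06,0.027,0],[0,0,-0.08],[0,0,0],[0,0,0]],"roll":[0,0,0,0]}'
python3 -m inch '{"claw":[-1,-1],"offset":[[-0.018,-0.043,0],[0,0,0]],"roll":[0.017,0]}'
python3 -m inch '{"claw":[-1,-1],"offset":[[-0.018,-0.043,0],[0,0,0]],"roll":[0.017,0]}'
python3 -m inch '{"claw":[-1,-1],"offset":[[-0.018,-0.043,0],[0,0,0]],"roll":[0.017,0]}'
python3 -m inch '{"claw":[-1,-1],"offset":[[-0.018,-0.043,0],[0,0,0]],"roll":[0.017,0]}'
python3 -m inch '{"claw":[-1,-1],"offset":[[-0.018,-0.043,0],[0,0,0]],"roll":[0.017,0]}'
python3 -c "from h import *;pose()"
```

```text
t: 10.68
position: [482.4, 223.7, 144.1]
ee_rot: [0.609, 3.076, 0.008]
wrist_force: [-1.8, 3.6, 16.4]
gripper_width: 20.7
grasp_force: 42.0
t: 10.85
position: [481.9, 222.4, 144.1]
ee_rot: [0.594, 3.079, 0.009]
wrist_force: [-2.2, 3.5, 15.9]
gripper_width: 21.0
grasp_force: 42.0
t: 11.02
position: [481.2, 221.1, 144.2]
ee_rot: [0.581, 3.082, 0.008]
wrist_force: [-2.7, 3.4, 16.5]
gripper_width: 21.3
grasp_force: 42.0
t: 11.18
position: [480.7, 219.8, 144.1]
ee_rot: [0.567, 3.084, 0.008]
wrist_force: [-2.7, 3.1, 17.1]
gripper_width: 20.7
grasp_force: 42.1
t: 11.35
position: [480.4, 219.2, 144.1]
ee_rot: [0.553, 3.087, 0.011]
wrist_force: [-2.5, 5.9, 16.9]
gripper_width: 21.2
grasp_force: 42.2
t: 11.52
position: [480.0, 218.1, 144.2]
ee_rot: [0.539, 3.089, 0.011]
wrist_force: [-1.4, 7.6, 14.4]
gripper_width: 21.2
grasp_force: 42.2
t 11.5167 pos [480.  218.1 144.2] closing axis deg 70.2 tool z [ 0.007  0.006 -1.   ] q [ 0.27  0.28 -0.29  1.    0.    0.62] F [-1.4  7.6 14.4] T [ 1.21  0.58 -0.23] w 21.2 gf 42.2
```

The jump at y≈219.4 is click 2: the chord from rest is 55 mm, which gives r≈158. I go on to just before click 3 and step finely.

```bash
python3 -m inch '{"claw":[-1,-1,-1,-1,-1,-1],"offset":[[-0.055,-0.145,0.1],[-0.052,-0.145,0.03],[-0.05,-0.145,0],[-0.048,-0.145,0],[0,0,0],[0,0,0]],"roll":[0.057,0.057,0.057,0.057,0,0]}'
python3 -m inch '{"claw":[-1,-1],"offset":[[-0.011,-0.045,0],[0,0,0]],"roll":[0.017,0]}'
python3 -m inch '{"claw":[-1,-1],"offset":[[-0.011,-0.045,0],[0,0,0]],"roll":[0.017,0]}'
python3 -m inch '{"claw":[-1,-1],"offset":[[-0.011,-0.045,0],[0,0,0]],"roll":[0.017,0]}'
python3 -m inch '{"claw":[-1,-1],"offset":[[-0.011,-0.045,0],[0,0,0]],"roll":[0.017,0]}'
python3 -c "from h import *;pose()"
```

```text
t: 12.02
position: [473.1, 198.6, 144.3]
ee_rot: [0.356, 3.118, 0.003]
wrist_force: [5.3, 2.6, -7.2]
gripper_width: 21.1
grasp_force: 41.6
t: 12.18
position: [472.8, 197.4, 144.3]
ee_rot: [0.341, 3.12, 0.003]
wrist_force: [4.7, 2.9, -7.1]
gripper_width: 20.7
grasp_force: 41.6
t: 12.35
position: [472.3, 196.1, 144.3]
ee_rot: [0.327, 3.122, 0.003]
wrist_force: [4.9, 2.3, -6.4]
gripper_width: 20.9
grasp_force: 41.6
t: 12.52
position: [472.0, 194.6, 144.3]
ee_rot: [0.314, 3.123, 0.003]
wrist_force: [5.5, 2.0, -6.9]
gripper_width: 21.1
grasp_force: 41.6
t: 12.68
position: [471.8, 193.6, 144.3]
ee_rot: [0.3, 3.124, 0.004]
wrist_force: [4.6, 4.1, -7.5]
gripper_width: 21.1
grasp_force: 41.6
t 12.6833 pos [471.8 193.6 144.3] closing axis deg 79.0 tool z [ 0.003  0.002 -1.   ] q [ 0.23  0.25 -0.32  0.99  0.    0.42] F [ 4.6  4.1 -7.5] T [ 0.79 -1.1   0.01] w 21.1 gf 41.6
```

Click 3 was felt at (471.8,193.6), as predicted. Click 4 should come near (467.8,166.2).

```bash
python3 -m inch '{"claw":[-1,-1,-1,-1,-1,-1,-1],"offset":[[-0.02,-0.141,-0.04],[-0.017,-0.141,0],[-0.014,-0.141,0],[-0.011,-0.141,0],[-0.008,-0.141,0],[0,0,0],[0,0,0]],"roll":[0.055,0.055,0.055,0.055,0.055,0,0]}'
python3 -m inch '{"claw":[-1,-1],"offset":[[-0.004,-0.045,0],[0,0,0]],"roll":[0.017,0]}'
python3 -m inch '{"claw":[-1,-1],"offset":[[-0.004,-0.045,0],[0,0,0]],"roll":[0.017,0]}'
python3 -c "from h import *;pose()"
```

```text
t: 13.27
position: [468.1, 172.2, 144.2]
ee_rot: [0.075, 3.139, 0.003]
wrist_force: [-1.6, 2.2, 6.2]
gripper_width: 20.3
grasp_force: 42.7
t: 13.43
position: [468.0, 171.0, 144.2]
ee_rot: [0.06, 3.14, 0.003]
wrist_force: [-2.7, 2.7, 4.9]
gripper_width: 20.7
grasp_force: 42.8
t: 13.6
position: [467.9, 169.6, 144.2]
ee_rot: [0.046, 3.14, 0.003]
wrist_force: [-1.9, 2.3, 5.7]
gripper_width: 21.0
grasp_force: 42.8
t 13.6 pos [467.9 169.6 144.2] closing axis deg 88.3 tool z [ 0.001  0.002 -1.   ] q [ 0.19  0.23 -0.35  0.99  0.    0.21] F [-1.9  2.3  5.7] T [ 0.67  0.41 -0.15] w 21.0 gf 42.8
```

```bash
python3 -m inch '{"claw":[-1,-1],"offset":[[-0.002,-0.045,0],[0,0,0]],"roll":[0.017,0]}'
python3 -m inch '{"claw":[-1,-1],"offset":[[-0.002,-0.045,0],[0,0,0]],"roll":[0.017,0]}'
python3 -m inch '{"claw":[-1,-1,-1],"offset":[[-0.002,-0.025,0],[0,0,0],[0,0,0]],"roll":[0.01,0,0]}'
python3 -c "from h import *;pose()"
```

```text
t: 13.77
position: [467.7, 168.2, 144.2]
ee_rot: [0.032, 3.14, 0.003]
wrist_force: [-2.2, 2.0, 5.3]
gripper_width: 21.1
grasp_force: 42.8
t: 13.93
position: [467.7, 166.8, 144.2]
ee_rot: [0.019, 3.14, 0.003]
wrist_force: [-3.2, 2.6, 6.4]
gripper_width: 21.0
grasp_force: 42.8
t: 14.18
position: [467.6, 166.4, 144.2]
ee_rot: [0.011, 3.14, 0.004]
wrist_force: [-2.7, 3.7, 6.4]
gripper_width: 21.2
grasp_force: 42.8
t 14.1833 pos [467.6 166.4 144.2] closing axis deg 89.6 tool z [ 0.001  0.003 -1.   ] q [ 0.18  0.23 -0.36  0.99  0.    0.19] F [-2.7  3.7  6.4] T [ 0.84  0.39 -0.25] w 21.2 gf 42.8
```

The click-4 jump is starting at y=166.4. One small push should seat it there, then I check it holds.

```bash
python3 -m inch '{"claw":[-1,-1,-1,-1],"offset":[[0,-0.045,0],[0,0,0],[0,0,0],[0,0,0]],"roll":[0,0,0,0]}'
python3 -m inch '{"claw":[-1,-1,-1,-1,-1,-1,-1,-1],"offset":[[0,0,0],[0,0,0],[0,0,0],[0,0,0],[0,0,0],[0,0,0],[0,0,0],[0,0,0]],"roll":[0,0,0,0,0,0,0,0]}'
python3 - <<'E'
from h import *
pose()
a,_=read_camera("side");b,_=read_camera("wrist")
cv2.imwrite("pics/end.png",np.hstack([cv2.resize(a[130:350,200:420],(400,400)),cv2.resize(b,(400,250))[:250] if 0 else cv2.copyMakeBorder(cv2.resize(b,(400,250)),0,150,0,0,cv2.BORDER_CONSTANT)])[:,:,::-1])
E
```

```text
t: 14.52
position: [467.6, 165.8, 144.2]
ee_rot: [0.01, 3.14, 0.006]
wrist_force: [-3.0, 6.3, 5.6]
gripper_width: 21.1
grasp_force: 42.9
t: 15.18
position: [467.6, 165.8, 144.2]
ee_rot: [0.01, 3.14, 0.006]
wrist_force: [-3.3, 6.1, 5.9]
gripper_width: 20.5
grasp_force: 42.9
t 15.1833 pos [467.6 165.8 144.2] closing axis deg 89.6 tool z [ 0.001  0.004 -1.   ] q [ 0.18  0.23 -0.36  0.99  0.    0.18] F [-3.3  6.1  5.9] T [ 1.28  0.47 -0.19] w 20.5 gf 42.9
```

View pics/end.png

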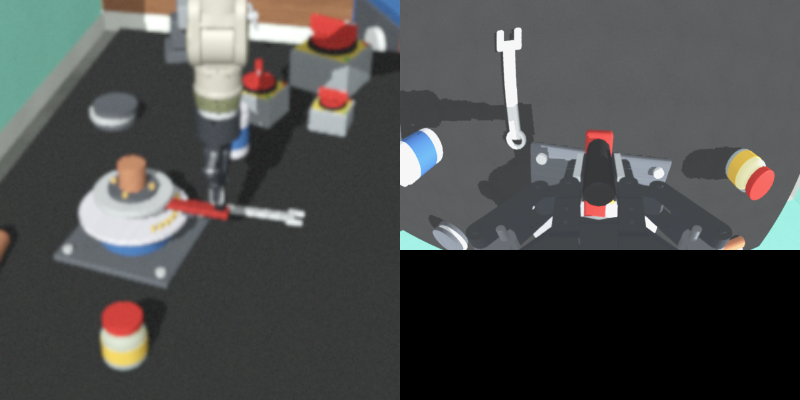

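The view shows the fingers holding the grip (right panel, [170,600]) and the lever turned about 40°. The isolator bar is turned on, the wrench and jar are undisturbed, and the tin is standing. The push is steady at 6 N at the fourth click.

```bash
python3 -c "from rig import *;print(sign_off())"
```

```text
the job is handed in; nothing more can be done
None
```

I handed the job in with the isolator turned fully on first and the lever then pushed to its fourth click and held steady there in the fingers; the tin, jar and wrench look undisturbed, and the result of the judging wasn't shown.

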